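# Torque the hinge-bracket nut to the first click

### The job

Tighten the hinge bracket's nut with the torque wrench that is already on it: swing the handle clockwise, towards the low edge of the sloping stand, until the wrench clicks and gives way for the first time, and stop there, before the nut is forced further. Then let go, leaving the wrench on the nut as it is, without backing the nut off and without shifting the spray can and the wooden block beside the stand.

Things in the scene. Friction and masses are not known exactly. Their poses are not given: they have to be found in the camera images.
- panel: Aluminium panel 400 x 320 mm on a plywood deck 440 x 360 mm that slopes 30 degrees, low edge nearest the robot. Origin mid-way along the deck's low edge; x runs up the slope, y to the left, z square to the deck (skin at z = 3 mm, ribs and edges to 13 mm). A green hinge bracket with the nut stands at x 165, y 75 mm; its lugs, left of the nut, rise to 53 mm. Fixed.
- wrench_head (a point): Head of a steel torque wrench (35 mm round, red button on top), its socket already on the nut. The point lies on the bolt's axis, 36 mm above the deck, level with the handle's axis. z is the bolt's axis, square to the panel and pointing away from it, so 30 degrees from vertical; x points from the head towards the handle (before any slip).
- wrench_grip (a point): Centre of the black grip sleeve, 25 mm round, 92 mm long, 155 mm from the bolt's axis (before it, a bare tube 17 mm round). x points along the handle away from the head, z square to the panel and away from it. The handle points to the right, partly up the slope, and swings parallel to the panel; clockwise is seen from above the panel (a negative turn about z). Only the panel is within 60 mm.
- nut (a joint): How far the nut and wrench have been turned clockwise, rad. Starts between 0 and 0.3; the nut comes down on its seat at 0.60 and then tightens hard (to about 0.64 under load). Before the seat it turns with little load (0.5 N m, about 3 N at the grip) and stays where it is left; pushing the handle back, at any time, turns it back.
- slip (a joint): The slip clutch: clockwise angle of the handle against the head, rad, about a pivot 24 mm from the bolt's axis; 0 = straight. With the nut seated the load rises to about 16 N at the grip; then it clicks: the handle gives way, the load falls to about 5 N at 0.12, and a stop ends it at about 0.18. Past 0.07 it has clicked and stays bent; left before that it may spring back to 0.
- overturn (a joint): How far the nut has been forced past tight, rad, 0 at the start. It yields, for good, if the handle is pulled on against the clutch's stop with about 20 N at the grip.
- can: Blue spray can with a red cap, 65 mm round and 196 mm tall, left of the stand. Origin under its centre. Loose; leave alone.
- block: Wooden packing block 120 x 55 x 45 mm, right of the stand. Origin under its centre. Loose; leave alone.

How it is judged (in metres and radians):
On the way, in this order (a step that is already met when the one before it is completed fails the run):
1. the nut is run down onto its seat (value of joint nut above 0.57 rad), for 0.05 s.
2. the wrench clicks: its clutch gives way (value of joint slip above 0.07 rad), for 0.05 s.
At the end, for the whole second after the job is handed in: the nut is on its seat (within 0.05 rad of 0.60), the wrench's clutch is clicked over (past 0.07 rad), the nut has not been forced past tight by 0.04 rad or more, and the wrench is let go and at rest (value of joint nut above 0.55 rad and value of joint slip above 0.07 rad and value of joint overturn below 0.04 rad and not (velocity of joint nut above 0.05 rad/s) and not (velocity of joint nut below -0.05 rad/s) and not (velocity of joint slip above 0.05 rad/s) and not (velocity of joint slip below -0.05 rad/s)); the robot touches nothing.
It fails at once if the nut is forced past tight: the handle was pulled on after the click (value of joint overturn above 0.04 rad).
It fails at once if the can or the block is shifted by over 30 mm (distance of any of can, block from where it was at the start of the episode above 0.03 m).
It also fails if it takes over 45 s, if anything falls off the work surface, if the arm or the gripper's body presses on something with over 40 N, if the wrist force passes 120 N, or if a joint passes its speed limit or range.

### The arm

A 6-joint arm with a two-finger parallel gripper is mounted at the origin on the work surface. World frame = base frame: x ahead of the robot, y to its left, z up, the work surface at z = 0. Lengths are in m, angles in degrees, forces in N, time in s.
With the tool pointing down it reaches from about 0.35 to 0.875 m from the base axis. Payload 4.2 kg.
Tool frame: the origin (TCP) lies midway between the tips of the shut fingers; the grasp point (between the pads) lies 19 mm behind it; z points along the fingers, y is the line along which they close (so a half turn about z gives the same grasp; the last joint's range is limited). The gripper opens to 87 mm and grips with 3 to 60 N. Pads are 19 mm wide; open, the fingers measure 117 mm over their backs; the gripper's body (75 mm by 190 mm) begins 51 mm behind the grasp point.
Start: joints at [85.749, 22.042, 0.453, 0, -68.411, -14.817], TCP at [0.204, 0.591, 0.223] pointing down, gripper open.
Joint ranges: [-179.83, 179.83], [-69.29, 118.12], [-61.27, 80.66], [-181.25, 117.63], [-171.15, -9.14], [-177.46, 177.46]. Speed limits (degrees/s): [159.86, 159.86, 180, 180, 180, 180].

### API

Orientations are given as [roll, pitch, yaw] about the fixed x, y, z axes, in that order (R = Rz(yaw) Ry(pitch) Rx(roll)).
In Python, from workcell import env gives the robot as it stands. The module is installed in compiled form; this text tells all that it offers. Calls block until the motion is done:
- env.goto(position, orientation): joint-space move of the TCP to a pose.
- env.move_straight(position, rotation=None, rate=0.15, force_limit=None): straight line of the TCP; rotation=None keeps the orientation; rate is the mean speed in m/s. With force_limit (N) it stops when the force on the tool has changed by that much, and returns True; else False.
- env.set_joints(angles): joint-space move.
- env.gripper_to(opening, grasp_force=None): opening from 0.0 (shut) to 1.0 (fully open); grasp_force is the grip in N (None keeps the last); returns when the fingers have stopped.
- env.dwell(seconds).
- env.inverse_kinematics(position, orientation): joint angles nearest the present ones, or None.
- env.read_state(): the state.
- env.grab_frame(name): name is "side" or "top" or "wrist"; returns a dict with "image" (420x560x3 uint8, blue, green, red), "fx", "fy", "cx", "cy" (pixels), "position" and "orientation" of the camera in the world. Camera axes: x right, y up, looking along -z (the intrinsics and any distortion apply to the point x, -y, -z); pixel columns grow to the right and rows downward; lengths in m; the calibration is good to about 2 mm. A picture is of the moment at which its call begins. There is no depth.
A pose or a line that the arm cannot do raises env.Unreachable and nothing moves.
- env.close_job(): hands the job in; it is judged then, once.
Trained networks look in a picture, given as the dict that the camera call returned (one of the last four; its "shot" number tells which), for a name from the list of things; names that differ only in an ending like _2 or _b are one class to them, and where a whole thing is asked for, a point or a joint stands for the part that bears it (a point fixed in the world has none). Each returns a list of dicts, best first, with "score" (0 to 1); they miss things now and then, are a little off and sometimes report something else, mostly with a low value. They report only what shows in the picture. A call takes as long as a camera call.
- env.search_frame(picture, thing): "xyz" ([x, y, z] in m, in world coordinates, good to about 4 mm: the middle of the surface that is visible of it).
- env.trace(picture, thing): "mask" (420x560 bool, what is visible of it).
The state is a dict: "clock": time; "joint_positions": joint angles; "qvel": joint speeds; "joint_torque": joint torques, N m; "position": TCP position; "tool_rot": TCP orientation; "force": force on the tool from outside, world axes, zero at the start; "wrist_torque": the same for the moment, N m; "opening": opening from 0.0 (shut) to 1.0 (fully open); "finger_force": force on a finger pad.
Only numpy, scipy, OpenCV 4.12 (cv2) and the standard library are available. Lean on these libraries where they do the work, as an engineer would, in place of code of your own. Each camera call takes 0.05 s, during which the arm holds its last target. There are 200 camera calls.

## Working session

There is one attempt and no reset: what is moved stays moved. The work goes in short steps, each a Python script; the robot and the scene stay as the last script left them, time stands still between calls to the robot, and variables do not carry over. Pictures are saved under pics/ and viewed, at most 10 in all, crops included, and the job is handed in when it is done.

```bash
mkdir -p pics; python3 - <<'E'
from workcell import env
import cv2,numpy as np
np.set_printoptions(precision=4,suppress=True)
for n in ("side","top"):
    p=env.grab_frame(n); cv2.imwrite(f"pics/{n}0.png",p["image"])
    print(n,p["fx"],p["fy"],p["cx"],p["cy"],p["position"],p["orientation"],[k for k in p])
    for t in ("panel","wrench_head","wrench_grip","can","block"):
        print(t,[(np.round(d["xyz"],4),round(d["score"],2)) for d in env.search_frame(p,t)][:3])
s=env.read_state();print(s["clock"],s["force"],s["tool_rot"])
E
```

```text
side 531.1335079772117 531.1335079772117 296.3156087837838 206.32677754222757 [ 0.1927 -0.8107  1.1531] [ 42.8331   0.3245 -24.673 ] ['image', 'fx', 'fy', 'cx', 'cy', 'position', 'orientation', 'shot']
panel [(array([0.5979, 0.102 , 0.1403]), 0.77)]
wrench_head [(array([0.6271, 0.129 , 0.1931]), 0.93)]
wrench_grip [(array([0.6397, 0.099 , 0.2011]), 0.85)]
can [(array([0.6111, 0.4143, 0.1409]), 0.6)]
block [(array([ 0.5655, -0.1678,  0.0447]), 0.64)]
top 488.2254659596508 488.2254659596508 278.9654953841737 218.32684609219922 [0.4058 0.049  1.4638] [  6.5439   0.2689 -89.2039] ['image', 'fx', 'fy', 'cx', 'cy', 'position', 'orientation', 'shot']
panel [(array([0.613 , 0.1477, 0.145 ]), 0.8)]
wrench_head [(array([0.6264, 0.1391, 0.1948]), 0.77)]
wrench_grip [(array([0.6332, 0.1086, 0.205 ]), 0.91)]
can [(array([0.6137, 0.4315, 0.1479]), 0.56)]
block [(array([ 0.5707, -0.1528,  0.0426]), 0.7)]
0.6 [-0.2911 -0.4178 -0.1478] [179.9994   0.0023 -19.0689]
```

View pics/side0.png

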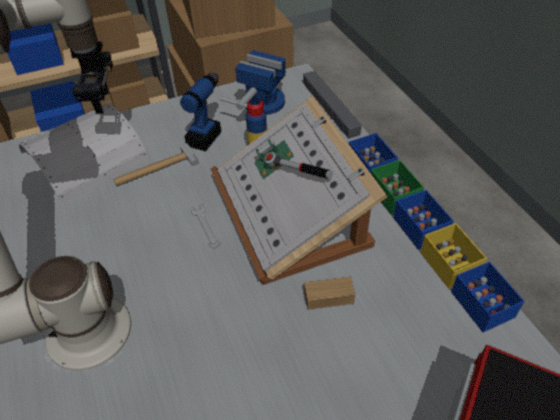

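View pics/top0.png

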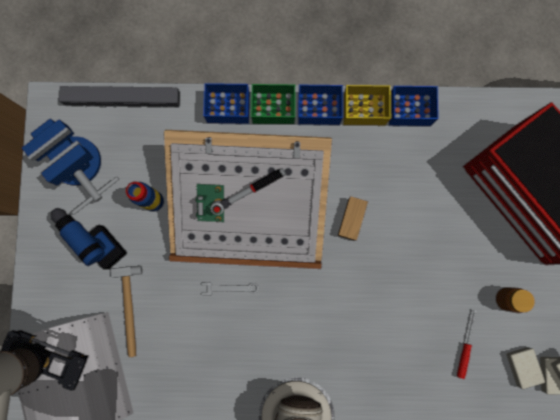

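```bash
cat > h.py <<'E'
import numpy as np,cv2
from scipy.spatial.transform import Rotation as R
from scipy.optimize import least_squares
np.set_printoptions(precision=4,suppress=True)
def rot(rpy): return R.from_euler('xyz',rpy,degrees=True).as_matrix()
def proj(p,X):
    c=(np.atleast_2d(X)-p["position"])@rot(p["orientation"])
    return np.c_[p["cx"]+p["fx"]*c[:,0]/-c[:,2], p["cy"]+p["fy"]*-c[:,1]/-c[:,2]]
def deck(yaw): # columns x,y,z axes
    return rot([0,-30,np.degrees(yaw)])
def tri(ps,uvs):
    f=lambda X:np.concatenate([proj(p,X)[0]-u for p,u in zip(ps,uvs)])
    s=least_squares(f,[.6,.1,.2]);return s.x,np.abs(s.fun).max()
E
cat > m.py <<'E'
from workcell import env
from h import *
import sys
tag=sys.argv[1]
def measure(tag):
    ps=[env.grab_frame(n) for n in("side","top")]
    out={}
    for p,n in zip(ps,("side","top")):
        for t in("wrench_head","panel"):
            d=env.trace(p,t); m=d[0]["mask"]; v,u=np.nonzero(m)
            print(n,t,d[0]["score"],m.sum(),u.min(),u.max(),v.min(),v.max())
            cs=cv2.findContours(m.astype(np.uint8),cv2.RETR_EXTERNAL,cv2.CHAIN_APPROX_NONE)[0]
            c=max(cs,key=cv2.contourArea); h=cv2.convexHull(c)
            if t=="panel":
                q=cv2.approxPolyDP(h,8,True)[:,0]; print(q.tolist())
            else:
                p["mask"]=m
                print(cv2.minAreaRect(h))
                im=p["image"].astype(int);b,g,r=im[...,0],im[...,1],im[...,2]
                red=m&(r>g+50)&(r>b+50); blk=m&(im.max(2)<55)
                for k,mm in(("red",red),("blk",blk)):
                    vv,uu=np.nonzero(mm); print(k,mm.sum(),uu.mean(),vv.mean())
                    out.setdefault(k,[]).append(np.array([uu.mean(),vv.mean()]))
        im=p["image"].copy();cs=cv2.findContours(p["mask"].astype(np.uint8),cv2.RETR_EXTERNAL,cv2.CHAIN_APPROX_NONE)[0]
        u0,v0=out["red"][-1].astype(int)
        x0,y0=u0-50,v0-60
        a=cv2.resize(im[y0:y0+110,x0:x0+140],None,fx=4,fy=4,interpolation=cv2.INTER_CUBIC)[:,:400*2]
        p["crop"]=a; print("crop origin",x0,y0)
    for k in out: print(k,tri(ps,out[k]))
    cv2.imwrite(f"pics/{tag}.png",cv2.resize(np.vstack([p["crop"] for p in ps]),(382,600)) )
    return ps,out
measure(tag)
E
python3 m.py c1
python3 - <<'E'
from workcell import env
from h import *
ps=[env.grab_frame(n) for n in("side","top")]
S=[[213,170],[265,277],[384,195],[313,101]];T=[[168,262],[322,268],[330,138],[166,132]]
C=np.array([[0,.22,0],[0,-.22,0],[.36,-.22,0],[.36,.22,0]])
f=lambda q:np.r_[(proj(ps[0],q[:3]+C@deck(q[3]).T)-S).ravel(),(proj(ps[1],q[:3]+C@deck(q[3]).T)-T).ravel()]
s=least_squares(f,[.45,.1,.05,0],loss='soft_l1');print(s.x,s.fun.reshape(-1,2))
q=s.x;A=deck(q[3]);print("head pred",q[:3]+A@[.165,.075,.036])
E
```

```text
side wrench_head 0.6 653 267 332 154 178
((298.94000244140625, 168.0800018310547), (67.96449279785156, 14.224265098571777), 15.068489074707031)
red 30 280.3 160.0
blk 265 308.42264150943396 169.26415094339623
side panel 0.78 17309 212 386 98 282
[[313, 98], [386, 198], [264, 282], [212, 168]]
crop origin 230 100
top wrench_head 0.82 804 211 284 168 214
((246.76470947265625, 188.94119262695312), (15.434873580932617, 81.6333236694336), 59.036251068115234)
red 44 231.1818181818182 200.45454545454547
blk 316 260.45569620253167 182.9272151898734
top panel 0.82 21117 164 331 130 268
[[164, 131], [329, 137], [320, 267], [170, 261]]
crop origin 181 140
red (array([0.5977, 0.1851, 0.1805]), np.float64(0.5256303703357617))
blk (array([0.6442, 0.1074, 0.1935]), np.float64(0.25337082165009406))
[ 0.4498  0.1527  0.0425 -0.0381] [[ 2.6506 -0.9133]
 [ 0.5049  1.9101]
 [-1.7955  0.1625]
 [-2.9052 -4.5238]
 [ 2.2954 -7.3446]
 [-0.4914 -5.4685]
 [ 2.2015  2.9083]
 [-2.0386  0.5909]]
head pred [0.5775 0.2229 0.1561]
```

View pics/c1.png

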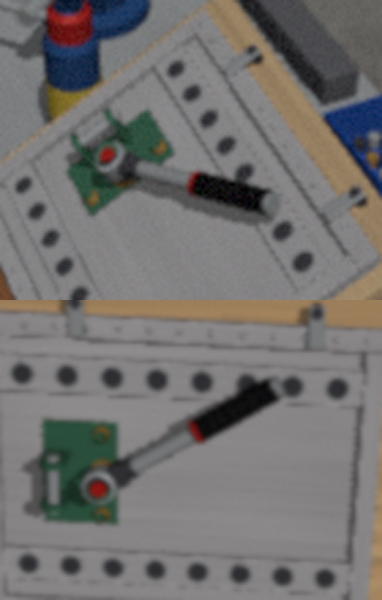

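```bash
python3 - <<'E'
from workcell import env
from h import *
ps=[env.grab_frame(n) for n in("side","top")]
P=dict(but=[(269.2,157.2),(216.5,209.3)],ring=[(300.4,166.7),(252.8,188)],end=[(328.2,174.4),(282.5,171.9)])
for k,v in P.items(): print(k,*tri(ps,np.array(v)))
X={k:tri(ps,np.array(v))[0] for k,v in P.items()}
print("ring-end",np.linalg.norm(X['ring']-X['end']),"but-ring",np.linalg.norm(X['ring']-X['but']))
S=[[212,168],[264,281],[385,198],[313,98]];T=[[0,0],[0,0],[329,137],[165,131]]
C=np.array([[0,.22,0],[0,-.22,0],[.36,-.22,0],[.36,.22,0]])
def f(q):
    A=deck(q[3]);d=np.array([np.cos(q[4]),np.sin(q[4]),0]);H=np.array([.165,.075,.036])
    pts=np.array([H+[0,0,q[5]],H+.107*d,H+.201*d]); W=q[:3]+pts@A.T
    r=[.4*(proj(ps[0],q[:3]+C@A.T)-S),.4*(proj(ps[1],q[:3]+C@A.T)-T)[2:]]
    for i,p in enumerate(ps): r.append(proj(p,W)-[P[k][i] for k in P])
    return np.concatenate(r).ravel()
s=least_squares(f,[.45,.15,.05,-.04,-1,.02],loss='soft_l1');q=s.x
print(q,"\n",s.fun.reshape(-1,2).round(1).tolist())
A=deck(q[3]);d=np.array([np.cos(q[4]),np.sin(q[4]),0]);H=np.array([.165,.075,.036])
print("head",q[:3]+A@H,"grip",q[:3]+A@(H+.155*d),np.degrees(q[4]))
np.save("q.npy",q)
E
```

```text
but [0.578  0.2249 0.1652] 0.454640111791889
ring [0.6306 0.1275 0.1911] 0.3420546022964004
end [0.6712 0.0493 0.214 ] 0.08300719549220048
ring-end 0.0910766362619293 but-ring 0.11363904363673273
[ 0.4553  0.1523  0.0435 -0.0449 -0.9852  0.0128] 
 [[2.3, 0.1], [1.2, -1.1], [-0.3, -1.2], [-0.2, -0.8], [1.7, 0.9], [-0.0, -0.4], [-0.4, 0.0], [-0.1, 0.5], [0.1, 0.1], [1.1, -0.2], [-1.0, 0.6], [-0.2, -0.3]]
head [0.5834 0.2216 0.1571] grip [0.6517 0.0892 0.2   ] -56.44715187375054
```

```bash
cat >> h.py <<'E'
q=np.load("q.npy");A=deck(q[3]);H=np.array([.165,.075,0])
def pose(th,gap,h=.023,r=.155,sgn=1):
    """pusher pose: th handle angle in deck (rad), gap = pusher face to grip surface"""
    d=np.array([np.cos(th),np.sin(th),0]);t=np.array([np.sin(th),-np.cos(th),0])
    p=q[:3]+A@(H+r*d-t*(gap+.022)+[0,0,h])
    z=-A[:,2];x=sgn*(A@t);M=np.c_[x,np.cross(z,x),z]
    return p,R.from_matrix(M).as_euler('xyz',degrees=True),A@t
E
python3 - <<'E'
from workcell import env
from h import *
th0=q[4]
for s in(1,-1):
    for th,g,h in((th0,.025,.15),(th0,.025,.023),(th0,0,.023),(th0-.5,0,.023),(th0-.95,0,.023)):
        p,o,_=pose(th,g,h,sgn=s);print(s,p,o,env.inverse_kinematics(p,o))
E
```

```text
1 [0.6298 0.1162 0.3183] [-162.3019   24.6257 -145.1285] [  31.3901    6.7343  -21.6034   26.2915  -39.0974 -107.6819]
1 [0.6933 0.1133 0.2083] [-162.3019   24.6257 -145.1285] [  25.8087   17.451   -26.9517   37.3948  -23.0395 -116.6469]
1 [0.6746 0.1003 0.1979] [-162.3019   24.6257 -145.1285] [  24.5155   16.0538  -31.6618   41.9473  -19.915  -120.5364]
1 [0.6135 0.0675 0.1635] [-177.1739   29.8789 -176.9146] None
1 [0.553  0.0701 0.1285] [168.3733  27.8508 153.656 ] None
-1 [0.6298 0.1162 0.3183] [162.3019 -24.6257  34.8715] [ 31.3901   6.7343 -21.6034  26.2915 -39.0974  72.3181]
-1 [0.6933 0.1133 0.2083] [162.3019 -24.6257  34.8715] [ 25.8087  17.451  -26.9517  37.3948 -23.0395  63.3531]
-1 [0.6746 0.1003 0.1979] [162.3019 -24.6257  34.8715] [ 24.5155  16.0538 -31.6618  41.9473 -19.915   59.4636]
-1 [0.6135 0.0675 0.1635] [177.1739 -29.8789   3.0854] None
-1 [0.553  0.0701 0.1285] [-168.3733  -27.8508  -26.344 ] None
```

```bash
cat >> h.py <<'E'
def pose2(th,gap,tilt,h=.0,r=.155,tip=.012,sgn=1,roll=0):
    """tool leaning tilt deg forward from vertical (30 = square to deck); contact point on the face lies 'tip' above the finger end; h lifts along deck normal"""
    d=np.array([np.cos(th),np.sin(th),0]);t=np.array([np.sin(th),-np.cos(th),0])
    d,t,n=A@d,A@t,A[:,2]
    z=-(rot([roll,30-tilt,0])@n)
    x=t-z*(z@t);x/=np.linalg.norm(x);y=np.cross(z,x)
    axis=q[:3]+A@(H+[0,0,.036])+r*d
    # contact: closest approach of finger face (normal x) to the handle axis line (dir d): normal to both ~ component of x square to d
    c=axis-.0125*x+z*tip            # TCP height on face
    p=c-.0095*x-t*gap+n*h
    M=np.c_[sgn*x,np.cross(z,sgn*x),z]
    low=min(((p+sx*.0095*x+sy*.015*y-q[:3])@n) for sx in(-1,1) for sy in(-1,1))
    return p,R.from_matrix(M).as_euler('xyz',degrees=True),t,low,x
E
python3 - <<'E'
from workcell import env
from h import *
th0=q[4]
for r in(.155,.135):
  for roll in(0,):
    for tilt in(25,20,15,10,5):
      for s in (1,):
        o=[]
        for th,g,h in((th0,.025,.1),(th0,.025,0),(th0,0,0),(th0-.25,0,0),(th0-.5,0,0),(th0-.75,0,0),(th0-.95,0,0)):
            p,e,_,low,_=pose2(th,g,tilt,h,r,.008,s,roll);J=env.inverse_kinematics(p,e)
            o.append((None if J is None else np.round(J[[2,4,5]] if hasattr(J,'shape') else [J[2],J[4],J[5]]).tolist(),round(low*1e3)))
        print(r,roll,tilt,o)
E
```

```text
0.155 0 25 [([-16.0, -44.0, -101.0], 125), ([-19.0, -33.0, -103.0], 25), ([-23.0, -30.0, -105.0], 25), ([-29.0, -26.0, -122.0], 25), ([-37.0, -21.0, -142.0], 25), ([-45.0, -15.0, -169.0], 25), ([-53.0, -10.0, 162.0], 25)]
0.155 0 20 [([-10.0, -51.0, -95.0], 122), ([-12.0, -41.0, -95.0], 22), ([-16.0, -38.0, -96.0], 22), ([-22.0, -34.0, -111.0], 22), ([-29.0, -30.0, -129.0], 23), ([-36.0, -25.0, -149.0], 22), ([-42.0, -21.0, -168.0], 22)]
0.155 0 15 [([-5.0, -58.0, -91.0], 119), ([-6.0, -49.0, -90.0], 19), ([-10.0, -46.0, -90.0], 19), ([-16.0, -42.0, -105.0], 19), ([-22.0, -38.0, -121.0], 20), ([-29.0, -34.0, -140.0], 19), ([-34.0, -30.0, -156.0], 19)]
0.155 0 10 [([1.0, -65.0, -87.0], 117), ([-0.0, -56.0, -86.0], 17), ([-4.0, -54.0, -86.0], 17), ([-10.0, -50.0, -100.0], 17), ([-17.0, -46.0, -116.0], 17), ([-23.0, -41.0, -134.0], 17), ([-28.0, -38.0, -149.0], 17)]
0.155 0 5 [([6.0, -72.0, -84.0], 114), ([5.0, -63.0, -82.0], 14), ([1.0, -61.0, -82.0], 14), ([-5.0, -57.0, -97.0], 14), ([-12.0, -53.0, -113.0], 15), ([-18.0, -48.0, -130.0], 14), ([-23.0, -45.0, -145.0], 14)]
0.135 0 25 [(
[... 375 characters left out ...]
0, -26.0, -151.0], 22), ([-40.0, -23.0, -169.0], 22)]
0.135 0 15 [([-6.0, -57.0, -93.0], 119), ([-7.0, -48.0, -92.0], 19), ([-11.0, -45.0, -93.0], 19), ([-17.0, -42.0, -108.0], 19), ([-22.0, -38.0, -124.0], 20), ([-28.0, -34.0, -142.0], 19), ([-33.0, -31.0, -157.0], 19)]
0.135 0 10 [([-1.0, -64.0, -89.0], 117), ([-2.0, -55.0, -88.0], 17), ([-6.0, -53.0, -88.0], 17), ([-11.0, -49.0, -103.0], 17), ([-17.0, -46.0, -119.0], 17), ([-22.0, -42.0, -136.0], 17), ([-27.0, -39.0, -150.0], 17)]
0.135 0 5 [([4.0, -71.0, -86.0], 114), ([4.0, -63.0, -84.0], 14), ([-1.0, -60.0, -84.0], 14), ([-6.0, -56.0, -99.0], 14), ([-12.0, -53.0, -115.0], 15), ([-17.0, -49.0, -132.0], 14), ([-21.0, -46.0, -146.0], 14)]
```

```bash
python3 - <<'E'
from workcell import env
from h import *
th0=q[4];K=dict(tilt=20,tip=.010,sgn=-1)
s=env.read_state();env.gripper_to(0.0,20)
env.move_straight(np.array(s["position"])+[0,0,.2])
p,o,_,_,_=pose2(th0,.03,h=.2,**K); env.goto(p,o)
p,o,t,low,_=pose2(th0,.03,h=.05,**K); env.move_straight(p,o)
env.dwell(.2);f0=np.array(env.read_state()["force"]);print("f0",f0,low)
p,o,t,low,_=pose2(th0,.03,**K); print("hit",env.move_straight(p,o,rate=.05,force_limit=4))
st=env.read_state();print(st["clock"],st["position"],p,np.array(st["force"])-f0)
np.save("f0.npy",f0)
im=env.grab_frame("side");cv2.imwrite("pics/d1.png",cv2.resize(im["image"][90:230,200:400],None,fx=3,fy=3))
im=env.grab_frame("top");cv2.imwrite("pics/d2.png",cv2.resize(im["image"][100:280,150:350],None,fx=3,fy=3))
E
```

```text
f0 [ 0.2387 -0.0409  0.3012] 0.07012964848631285
hit False
8.7833 [0.6954 0.1161 0.2097] [0.6952 0.1161 0.2092] [ 0.1168  0.4621 -0.0344]
```

View pics/d1.png

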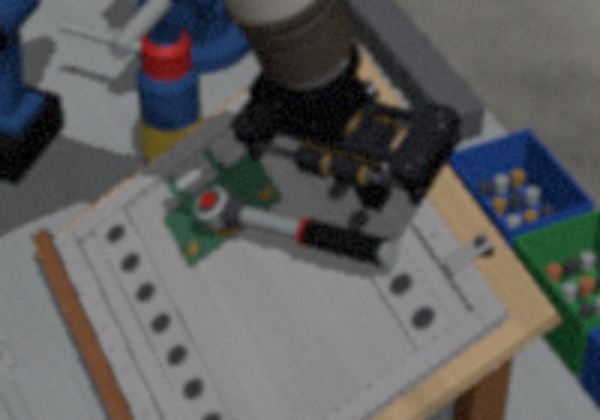

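The picture shows the closed fingers just upslope of the grip (around crop pixel 370,190), clear of the handle at (345,240). Now push.

```bash
cat > push.py <<'E'
from workcell import env
from h import *
th0=q[4];K=dict(tilt=20,tip=.010,sgn=-1);f0=np.load("f0.npy")
def f(t):
    s=env.read_state();F=np.array(s["force"])-f0;return -F@t,np.linalg.norm(F),s["clock"],s
E
python3 - <<'E'
from push import *
p,o,t,_,_=pose2(th0,.002,**K);print(env.move_straight(p,o,rate=.03,force_limit=6),f(t)[:3])
a=0;log=[]
while a<.70:
    a+=.02;p,o,t,_,_=pose2(th0-a,0,**K);env.move_straight(p,o,rate=.03,force_limit=9)
    x=f(t);log.append((round(a,3),round(x[0],1),round(x[1],1),round(x[2],2)))
    if x[0]>6 or x[1]>15:break
print(log);np.save("a.npy",a)
g=env.grab_frame("top");cv2.imwrite("pics/d3.png",cv2.resize(g["image"][100:280,150:350],None,fx=3,fy=3))
print(x[3]["position"],p)
E
```

```text
False (np.float64(0.12622032856309992), np.float64(0.47090996213789404), 9.9667)
[(0.02, np.float64(1.5), np.float64(1.8), 10.28), (0.04, np.float64(2.2), np.float64(2.2), 10.54), (0.06, np.float64(1.2), np.float64(1.4), 10.8), (0.08, np.float64(1.9), np.float64(1.9), 11.06), (0.1, np.float64(2.3), np.float64(2.5), 11.32), (0.12, np.float64(1.5), np.float64(1.6), 11.57), (0.14, np.float64(1.3), np.float64(1.4), 11.83), (0.16, np.float64(1.5), np.float64(2.1), 12.09), (0.18, np.float64(0.5), np.float64(0.7), 12.35), (0.2, np.float64(0.3), np.float64(1.0), 12.61), (0.22, np.float64(1.5), np.float64(2.3), 12.87), (0.24, np.float64(0.6), np.float64(1.2), 13.12), (0.26, np.float64(0.6), np.float64(0.9), 13.38), (0.28, np.float64(0.9), np.float64(2.1), 13.64), (0.3, np.float64(2.1), np.float64(2.3), 13.9), (0.32, np.float64(1.7), np.float64(2.0), 14.16), (0.34, np.float64(1.1), np.float64(1.4), 14.42), (0.36, np.float64(2.2), np.float64(2.5), 14.68), (0.38, np.float64(0.7), np.float64(2.2), 14.93), (0.4, np.float64(0.3), np.float64(1.3), 15.19), (0.42, np.float64(0.8), np.float64(2.4), 15.45), (0.44, np.float64(1.0), np.float64(1.5), 15.71), (0.46, np.float64(-0.0), np.float64(0.6), 15.97), (0.48, np.float64(1.1), np.float64(1.2), 16.23), (0.5, np.float64(2.0), np.float64(2.3), 16.48), (0.52, np.float64(0.7), np.float64(1.5), 16.74), (0.54, np.float64(1.4), np.float64(1.6), 17.0), (0.56, np.float64(2.2), np.float64(2.3), 17.26), (0.58, np.float64(3.8), np.float64(4.2), 17.52), (0.6, np.float64(7.6), np.float64(8.5), 17.77)]
[0.6006 0.0657 0.156 ] [0.5986 0.0653 0.1542]
```

```bash
python3 - <<'E'
from push import *
a=float(np.load("a.npy"));log=[];pk=0;low=0
while a<.9:
    a+=.005;p,o,t,_,_=pose2(th0-a,0,**K);env.move_straight(p,o,rate=.02)
    env.dwell(.05);x=f(t);env.dwell(.03);y=f(t);F=(x[0]+y[0])/2
    log.append((round(a,3),round(float(F),1)))
    if F>pk: pk,ap=F,a
    if pk>12 and F<.5*pk: low+=1
    if low>=2 or F>18.5 or max(x[1],y[1])>25 or (pk>12 and F<pk-4 and a-ap>.09):break
print(log,pk,ap,y[1:3]);np.save("a.npy",a)
g=env.grab_frame("top");cv2.imwrite("pics/d4.png",cv2.resize(g["image"][130:240,180:300],None,fx=4,fy=4,interpolation=2))
E
```

```text
[(0.605, 9.0), (0.61, 9.7), (0.615, 10.2), (0.62, 10.6), (0.625, 12.1), (0.63, 12.6), (0.635, 13.7), (0.64, 13.8), (0.645, 14.2), (0.65, 13.2), (0.655, 12.3), (0.66, 12.1), (0.665, 10.4), (0.67, 10.3), (0.675, 8.6), (0.68, 8.3), (0.685, 6.4), (0.69, 4.6)] 14.211619070330151 0.6450000000000002 (np.float64(4.716014856844958), 23.825)
```

View pics/d4.png

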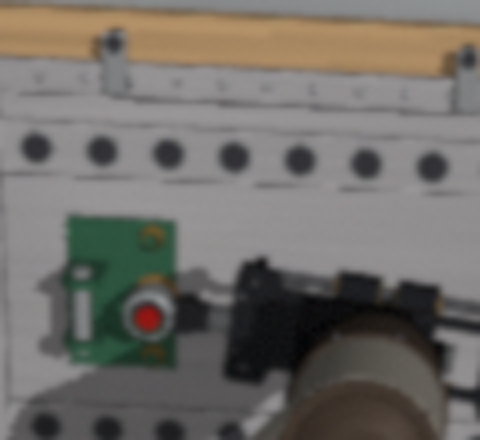

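The force rose to 14 N and fell to 4.6 N, so the clutch has clicked (about 0.12 by the load curve). The picture shows the head at (150,318) in place. Now back off along the opposite direction.

```bash
python3 - <<'E'
from push import *
a=float(np.load("a.npy"))
p,o,t,_,_=pose2(th0-a,.03,**K);env.move_straight(p,o,rate=.06)
p,o,t,_,_=pose2(th0-a,.04,h=.15,**K);env.move_straight(p,o,rate=.12)
J=list(env.read_state()["joint_positions"]);J[0]+=45;env.set_joints(J)
env.dwell(.3);print(f(t)[:3])
ps=[env.grab_frame(n) for n in("side","top")]
v=[cv2.resize(ps[0]["image"][120:230,200:340],None,fx=4,fy=4,interpolation=2)[:300],cv2.resize(ps[1]["image"][150:260,180:320],None,fx=4,fy=4,interpolation=2)[:300]]
cv2.imwrite("pics/e.png",np.vstack(v))
for k in("can","block"):print(k,[np.round(d["xyz"],3) for p in ps for d in env.search_frame(p,k)[:1]])
E
```

```text
(np.float64(-1.1018668284802597), np.float64(1.2900780195360375), 27.7583)
can [array([0.612, 0.417, 0.138]), array([0.61 , 0.428, 0.148])]
block [array([ 0.564, -0.164,  0.046]), array([ 0.574, -0.154,  0.047])]
```

View pics/e.png

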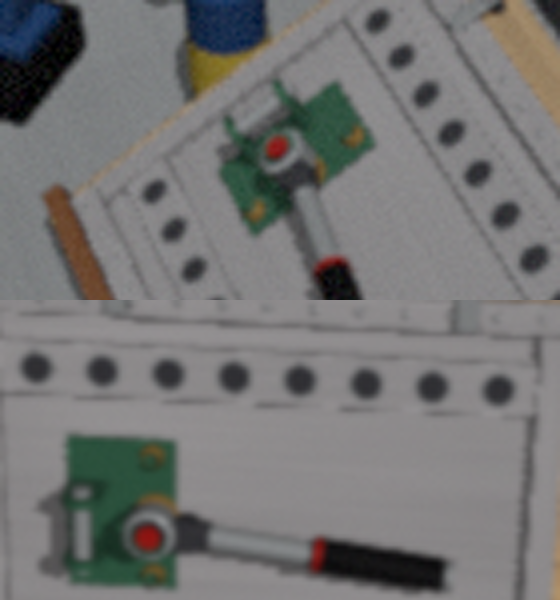

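The wrench stays visibly bent at the neck: the neck runs level at (190,535) and the handle drops about 8° to (445,575). The can and block have not moved, and the arm is clear. Handing in.

```bash
python3 -c "
from workcell import env
print(env.close_job())"
```

```text
the job is handed in; nothing more can be done
None
```

I handed the job in, with no verdict returned: the nut was run down onto its seat, the wrench clicked once (load rose to about 14 N, then fell to 4.6 N), and I stopped there, backed the fingers off and left the wrench bent on the nut, with the can and block not moved.

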